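Fetch the punch die from behind the bottles

TASK

The punch die stands in the white spill tray, behind three bottles. First move all three bottles to the green mat so that they stand there together, then set the die on the blue plate, wholly on its yellow disc, and only then put every bottle back in the tray where that same bottle stood at the start. Keep bottles and die upright, set them down without dropping them, and leave the beaker, jar and case alone.

Things in the scene. Friction and masses are not known exactly. Their poses are not given: they have to be found in the camera images.
- red_bottle: Closed bottle standing upright: bare aluminium, pale paper band, red screw cap. Round, 135 mm tall overall; body 48 mm diameter up to 82 mm, sloping shoulder to 98 mm, cap 30 mm diameter from 102 to 135 mm (grip it there). About 0.22 kg. Origin: centre of the underside; z up along the bottle.
- black_bottle: Closed bottle standing upright: brown amber glass, pale paper band, black screw cap. Round, 135 mm tall overall; body 48 mm diameter up to 82 mm, sloping shoulder to 98 mm, cap 30 mm diameter from 102 to 135 mm (grip it there). About 0.22 kg. Origin: centre of the underside; z up along the bottle.
- blue_bottle: Closed bottle standing upright: white plastic, pale paper band, blue screw cap. Round, 135 mm tall overall; body 48 mm diameter up to 82 mm, sloping shoulder to 98 mm, cap 30 mm diameter from 102 to 135 mm (grip it there). About 0.22 kg. Origin: centre of the underside; z up along the bottle.
- die: Steel punch die standing upright: dark round foot 44 mm diameter and 20 mm high, bright stem 24 mm diameter rising from it to 52 mm, thin brass band near the top. About 0.35 kg. Grip it by the stem. Origin: centre of the underside; z up.
- tray: Fixed white spill tray, 150 mm along its x, 240 mm along its y, floor 4 mm thick, surrounding wall 14 mm high and 4 mm thick. The bottles start in a row along the tray's y, about 66 mm apart, 25 mm to the -x side (towards the robot) of its centre, in any order; the die stands about 30 mm to the +x side of its centre, anywhere within 40 mm along y. Origin: centre of the underside; z up.
- mat: Fixed green mat with a white border line, 200 x 200 mm, 4 mm thick, lying on the bench: the side area for the bottles. Origin: centre of the underside; z up; x and y parallel to its sides.
- plate: Fixed blue steel plate, 130 x 130 mm, 12 mm thick, with a flat yellow disc of 68 mm diameter painted in the middle of its top. Origin: centre of the underside, under the disc's centre; z up.
- beaker: Bystander: open steel beaker, 64 mm diameter, 70 mm tall. Origin: centre of the underside. Not to be disturbed.
- jar: Bystander: squat clear jar with a green lid, 56 mm diameter, 52 mm tall. Origin: centre of the underside. Not to be disturbed.
- case: Bystander: small black box with a red seam, 70 x 55 mm, 26 mm tall. Origin: centre of the underside. Not to be disturbed.

How it is judged:
On the way, in this order (a step that is already met when the one before it is completed fails the run):
1. all three bottles stand upright on the mat, released (x of red_bottle in the frame of mat between -0.085 and 0.085 m and y of red_bottle in the frame of mat between -0.085 and 0.085 m and height (world z) of each of red_bottle, black_bottle, blue_bottle below 0.01 m and angle between each of red_bottle, black_bottle, blue_bottle's own z axis and vertical below 0.1 rad and contact force between the fingers and red_bottle below 0.3 N and x of black_bottle in the frame of mat between -0.085 and 0.085 m and y of black_bottle in the frame of mat between -0.085 and 0.085 m and contact force between the fingers and black_bottle below 0.3 N and x of blue_bottle in the frame of mat between -0.085 and 0.085 m and y of blue_bottle in the frame of mat between -0.085 and 0.085 m and contact force between the fingers and blue_bottle below 0.3 N), for 0.2 s.
2. the die stands on the plate's yellow disc, released, while the bottles still stand on the mat (all of step 1 and horizontal distance between die and plate below 0.012 m and z of die in the frame of plate between 0.009 and 0.017 m and angle between die's own z axis and vertical below 0.1 rad and contact force between the fingers and die below 0.3 N), for 0.2 s.
At the end, for the whole second after the job is handed in: Each bottle stands upright and released within 15 mm of where it stood at the start; the die stands upright and released on the plate, within 12 mm of the disc's centre; all at rest (distance of each of red_bottle, black_bottle, blue_bottle from where it was at the start of the episode below 0.015 m and angle between each of red_bottle, black_bottle, blue_bottle, die's own z axis and vertical below 0.1 rad and contact force between the fingers and red_bottle below 0.3 N and linear speed of each of red_bottle, black_bottle, blue_bottle, die below 0.02 m/s and angular speed of each of red_bottle, black_bottle, blue_bottle, die below 0.2 rad/s and contact force between the fingers and black_bottle below 0.3 N and contact force between the fingers and blue_bottle below 0.3 N and horizontal distance between die and plate below 0.012 m and z of die in the frame of plate between 0.009 and 0.017 m and contact force between the fingers and die below 0.3 N); the robot touches nothing.
It fails at once if a bottle or the die is dropped or thrown (out of the fingers more than about 10 mm above what it should stand on) ((height (world z) of red_bottle above 0.018 m and contact force between the fingers and red_bottle below 0.1 N) or (height (world z) of black_bottle above 0.018 m and contact force between the fingers and black_bottle below 0.1 N) or (height (world z) of blue_bottle above 0.018 m and contact force between the fingers and blue_bottle below 0.1 N) or (height (world z) of die above 0.024 m and contact force between the fingers and die below 0.1 N)).
It fails at once if a bottle or the die is tipped over (more than about 34 degrees) (angle between any of red_bottle, black_bottle, blue_bottle, die's own z axis and vertical above 0.6 rad).
It fails at once if a bystander is moved by more than 20 mm (distance of any of beaker, jar, case from where it was at the start of the episode above 0.02 m).
It also fails if it takes over 136 s, if anything falls off the work surface, if the arm or the gripper's body presses on something with over 40 N, if the wrist force passes 120 N, or if a joint passes its speed limit or range.

ROBOT

A 6-joint arm with a two-finger parallel gripper is mounted at the origin on the work surface. World frame = base frame: x ahead of the robot, y to its left, z up, the work surface at z = 0. Lengths are in m, angles in rad, forces in N, time in s.
With the tool pointing down it reaches from about 0.225 to 0.875 m from the base axis. Payload 3.4 kg.
Tool frame: the origin (TCP) lies on the centre line of the jaws, within the pads' length; the fingertips stand 17 mm ahead of it and the grasp point (between the pads) lies 2 mm behind it (nose_length is the distance from the TCP to the fingertips, in m); z points along the fingers, y is the line along which they close (so a half turn about z gives the same grasp; the last joint's range is limited). The gripper opens to 85 mm and grips with 20 to 120 N. Pads are 22 mm wide; open, the fingers measure 114 mm over their backs; the gripper's body (76 mm by 85 mm) begins 54 mm behind the grasp point. The pads swing forward as they close: fully open they stand 13 mm farther back than shut.
Start: joints at [1.178, 0.276, 1.505, -0, 1.361, -0.121], TCP at [0.154, 0.554, 0.248] pointing down, gripper open.
Joint ranges: [-2.89, 2.89], [-0.75, 2.08], [0.22, 2.7], [-1.18, 4.32], [0.11, 2.71], [-2.7, 2.7]. Speed limits (rad/s): [2.57, 2.57, 3.14, 3.14, 3.14, 3.14].

INTERFACE

Orientations are given as a unit quaternion [w, x, y, z].
In Python, from rig import get_state, get_image, sign_off, find_in, place_of, nose_length gives the robot as it stands.
- The arm moves only by the tool apply_moves, never from a script. Its argument "deltas" is one flat list of numbers, 5 for each row, row after row: the finger opening in mm, from 0 to 85.4, then the shift along the tool's x, y, z in mm, then the turn about the tool's z in degrees. A call has 1 to 12 rows; each row is the pose to reach, as a shift and turn from the pose commanded when the call began, along the tool's axes at that moment; what a row does not reach only later rows make up. A row lasts 1/12 s, in which the tool goes at most 41.7 mm and 7.16 degrees, less where a joint would pass 70% of its speed; a pose out of reach is approached as far as the arm can. A call with a gripper value outside its range is refused whole. The fingers move at their own pace and stop on an object; "squeeze" is the grip in N (left out, the last holds). Time passes only in rows, so rows that repeat a pose let the fingers close. It gives the time, the measured TCP pose, the force, the opening and the grip force at its end, in the units of the state.
- get_state(): the state, without advancing time (a new reading comes with each control period).
- get_image(name): name is "side" or "top"; returns a dict with "frame" (420x560x3 uint8, red, green, blue), "K" (3x3 intrinsics, pixels), "position" and "orientation" of the camera in the world. Camera axes: x right, y down, z forward; pixel columns grow to the right and rows downward; lengths in m; the calibration is good to about 2 mm. A picture is of the moment at which its call begins. There is no depth.
- sign_off(): hands the job in; it is judged then, once.
Trained networks look in a picture, given as the dict that the camera call returned (one of the last four; its "shot" number tells which), for a name from the list of things; names that differ only in an ending like _2 or _b are one class to them, and where a whole thing is asked for, a point or a joint stands for the part that bears it (a point fixed in the world has none). Each returns a list of dicts, best first, with "score" (0 to 1); they miss things now and then, are a little off and sometimes report something else, mostly with a low value. They report only what shows in the picture. A call takes as long as a camera call.
- find_in(query, picture): "point" ([column, row] in pixels, amid what is visible of it).
- place_of(query, picture): "point" ([column, row] in pixels: a listed point, or the origin of a listed thing).
The state is a dict: "clock": time; "qpos": joint angles; "qd": joint speeds; "effort": joint torques, N m; "position": TCP position; "ee_rot": TCP orientation; "contact_force": force on the tool from outside, world axes, zero at the start; "moment": the same for the moment, N m; "width": finger opening in m; "gripper_force": force on a finger pad.
Only numpy, scipy, OpenCV 4.12 (cv2) and the standard library are available. Lean on these libraries where they do the work, as an engineer would, in place of code of your own. Each camera call takes 0.05 s, during which the arm holds its last target. There are 200 camera calls.

## Working session

There is one attempt and no reset: what is moved stays moved. The work goes in short steps, Python scripts to look and compute and a tool call to move; the robot and the scene stay as the last step left them, time stands still between calls to the robot, and variables do not carry over. Pictures are saved under pics/ and viewed, at most 14 in all, crops included, and the job is handed in when it is done.

Besides the shell and the picture viewer there is one more tool, called as name(argument=value, ...), one argument or row to a line, values as JSON. apply_moves: Moves the arm, as the interface text tells. Its arguments: {"type":"object","properties":{"deltas":{"type":"array"},"squeeze":{"type":"number"}},"required":["deltas"]}

```bash
mkdir -p pics; cat > h.py <<'E'
import numpy as np, cv2
from scipy.spatial.transform import Rotation as R
from rig import *
def rot(q): return R.from_quat([q[1],q[2],q[3],q[0]]).as_matrix()
def ray(p,px,z):
    d=rot(p["orientation"])@np.linalg.solve(p["K"],[px[0],px[1],1]); c=np.array(p["position"])
    return (c+d*(z-c[2])/d[2])[:2]
def proj(p,X):
    v=p["K"]@(rot(p["orientation"]).T@(np.array(X)-p["position"])); return v[:2]/v[2]
def save(p,n,s=1): cv2.imwrite("pics/"+n,cv2.resize(p["frame"][:,:,::-1],None,fx=s,fy=s))
E
python3 - <<'E'
from h import *
s=get_state(); print({k:np.round(v,3) for k,v in s.items()})
print(nose_length() if callable(nose_length) else nose_length)
for n in("top","side"):
    p=get_image(n); save(p,n+"0.png"); print(n,p["K"].tolist(),p["position"],p["orientation"])
    for q,z in dict(red_bottle=.004,black_bottle=.004,blue_bottle=.004,die=.004,tray=0,mat=0,plate=0,beaker=0,jar=0,case=0).items():
        r=place_of(q,p)
        print(q,[(np.round(a["point"]),round(a["score"],2),np.round(ray(p,a["point"],z),4)) for a in r[:2]])
E
```

```text
{'clock': np.float64(0.0), 'qpos': array([ 1.178,  0.277,  1.506,  0.   ,  1.361, -0.121]), 'qd': array([ 0.001, -0.001, -0.   ,  0.   ,  0.003, -0.   ]), 'effort': array([-3.0000e-03, -4.1677e+01, -2.4580e+01, -0.0000e+00,  1.1000e-02,
       -0.0000e+00]), 'position': array([0.154, 0.553, 0.247]), 'ee_rot': array([-0.   ,  0.135,  0.991, -0.001]), 'contact_force': array([ 0.635,  0.314, -0.175]), 'moment': array([0.013, 0.051, 0.019]), 'gripper_force': np.float64(0.0), 'width': np.float64(0.085)}
0.017
top [[481.4530951469654, 0.0, 283.627176437698], [0.0, 481.4530951469654, 206.8861441388612], [0.0, 0.0, 1.0]] [ 0.42363815 -0.02350727  1.15546388] [ 0.06178147 -0.69503262  0.71474495 -0.0474591 ]
red_bottle [(array([414., 256.]), 0.72, array([ 0.4768, -0.3082]))]
black_bottle [(array([440., 260.]), 0.79, array([ 0.465 , -0.3688]))]
blue_bottle [(array([385., 249.]), 0.57, array([ 0.4958, -0.2403]))]
die [(array([423., 230.]), 0.87, array([ 0.5365, -0.3343]))]
tray [(array([412., 238.]), 0.82, array([ 0.5187, -0.308 ]))]
mat [(array([280., 210.]), 0.64, array([0.5964, 0.0054])), (a
[... 592 characters left out ...]
56  0.10321452]
red_bottle [(array([303., 318.]), 0.7, array([ 0.4799, -0.3026])), (array([248., 134.]), 0.51, array([0.7091, 0.2901]))]
black_bottle [(array([314., 345.]), 0.81, array([ 0.4608, -0.3721]))]
blue_bottle [(array([291., 293.]), 0.7, array([ 0.4954, -0.2317]))]
die [(array([328., 316.]), 0.58, array([ 0.5307, -0.332 ]))]
tray [(array([312., 316.]), 0.64, array([ 0.502 , -0.3084]))]
mat [(array([268., 210.]), 0.83, array([0.5952, 0.0144]))]
plate [(array([184., 154.]), 0.78, array([0.511 , 0.3338]))]
beaker [(array([247., 134.]), 0.56, array([0.7089, 0.2958]))]
jar [(array([310., 174.]), 0.95, array([0.7712, 0.0532]))]
case [(array([372., 264.]), 0.84, array([ 0.7148, -0.2801]))]
```

View pics/top0.png

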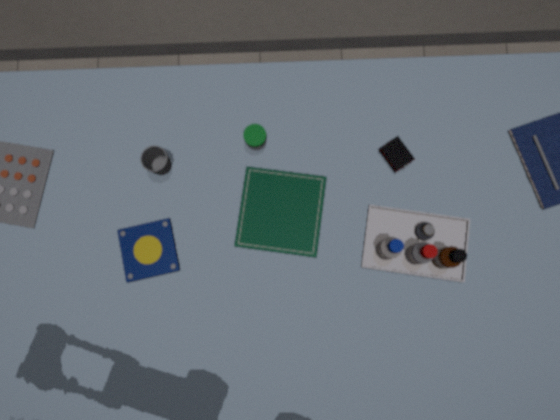

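View pics/side0.png

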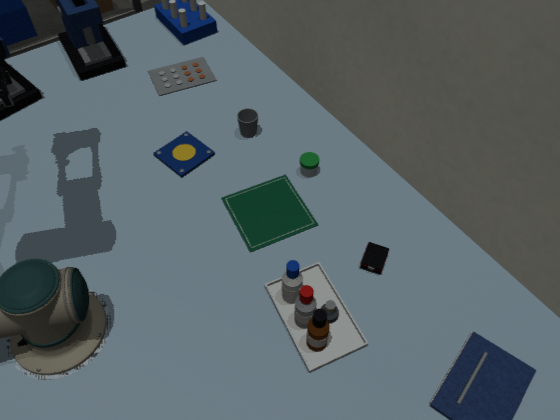

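Top view: the mat is centred near (281,211), the disc near (148,250), and the tray near (415,243). The caps are blue (396,246), red (429,251) and black (457,256), with the die at (426,230). I'll refine these by colour.

```bash
cat >> h.py <<'E'
HS={"red":[((0,150,70),(6,255,255)),((174,150,70),(180,255,255))],"blue":[((108,170,60),(128,255,255))],"yellow":[((20,120,80),(35,255,255))],"green":[((50,120,30),(85,255,255))],"black":[((0,0,0),(180,255,28))],"white":[((0,0,150),(180,40,255))]}
def blob(p,c,near,r=25):
    h=cv2.cvtColor(p["frame"],cv2.COLOR_RGB2HSV); m=0
    for a,b in HS[c]: m=m|cv2.inRange(h,a,b)
    w=np.zeros_like(m); cv2.circle(w,(int(near[0]),int(near[1])),r,255,-1); m=m&w
    n,l,s,ce=cv2.connectedComponentsWithStats(m)
    if n<2: return None
    i=1+np.argmax(s[1:,4]); return ce[i],s[i,4],(l==i)
E
python3 - <<'E'
from h import *
pt=get_image("top");ps=get_image("side")
near={"top":dict(red=(429,251),blue=(396,246),black=(457,256),yellow=(148,250)),"side":dict(red=(307,294),blue=(293,270),black=(319,317),yellow=(184,153))}
for n,p in(("top",pt),("side",ps)):
    for c,q in near[n].items():
        b=blob(p,c,q,25 if c=="yellow" else 14)
        if b is None: print(n,c,None);continue
        z=.012 if c=="yellow" else (.132 if n=="top" else .122)
        print(n,c,b[0].round(1),b[1],ray(p,b[0],z).round(4))
b=blob(pt,"green",(281,211),70)
r=cv2.minAreaRect(np.argwhere(b[2])[:,::-1].astype(np.float32)); bx=[ray(pt,x,.004) for x in cv2.boxPoints(r)]
print("mat",np.mean(bx,0).round(4),np.round(bx,3).tolist())
h=cv2.cvtColor(pt["frame"],cv2.COLOR_RGB2HSV)
print("hsv",[(q,h[q[1],q[0]].tolist()) for q in [(396,246),(457,256),(370,260),(380,215),(340,240),(426,229)]])
cv2.imwrite("pics/crop.png",cv2.resize(pt["frame"][195:295,350:480,::-1],None,fx=6,fy=6,interpolation=cv2.INTER_CUBIC))
E
```

```text
top red [429.2 251.1] 157 [ 0.4801 -0.309 ]
top blue [395.1 245.7] 124 [ 0.4935 -0.2384]
top black [456.1 255.4] 139 [ 0.4695 -0.3645]
top yellow [147.3 249.5] 589 [0.509  0.3253]
side red [306.2 290.9] 121 [ 0.486  -0.2995]
side blue [292.5 265.5] 110 [ 0.4997 -0.2296]
side black [319.3 318. ] 228 [ 0.4698 -0.3673]
side yellow [183.5 151.9] 293 [0.5088 0.3291]
mat [0.5944 0.0057] [[0.523, 0.104], [0.694, 0.078], [0.665, -0.094], [0.495, -0.065]]
hsv [((396, 246), [109, 197, 124]), ((457, 256), [150, 14, 18]), ((370, 260), [128, 7, 151]), ((380, 215), [143, 7, 152]), ((340, 240), [106, 39, 139]), ((426, 229), [102, 11, 111])]
```

View pics/crop.png

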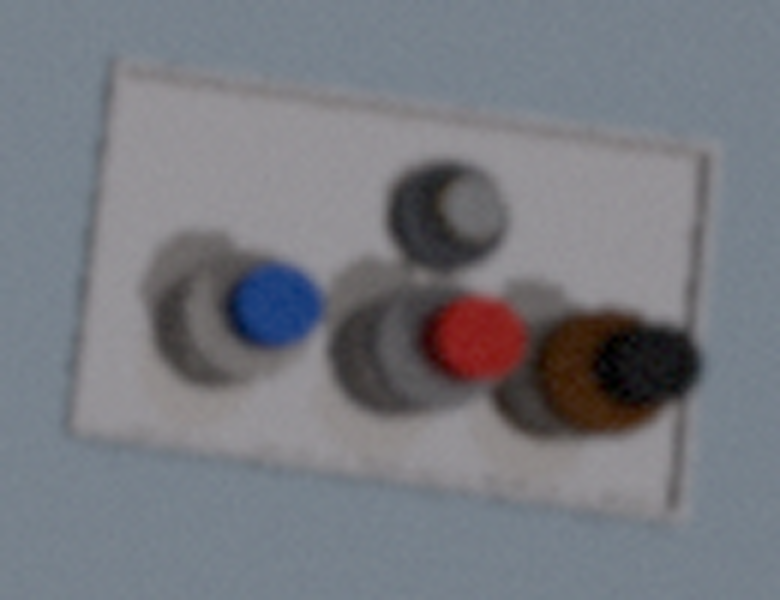

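apply_moves(
  deltas=[60,-12,-15,0,7.1,60,-37,-46,0,14.2,60,-62,-77,0,21.3,60,-87,-108,0,28.4,60,-112,-139,0,35.5,60,-137,-170,0,42.6,60,-162,-201,0,49.7,60,-187,-232,0,56.8,60,-212,-263,0,63.9,60,-237,-294,0,71,60,-262,-325,0,78.1,60,-275,-340,0,85.2],
)

```text
clock: 2.2
position: [0.3289, 0.1492, 0.2487]
ee_rot: [0.001, 0.773, 0.634, 0.0]
contact_force: [-0.3, 0.8, 0.2]
width: 0.06
gripper_force: 0.0
```

```bash
cat >> h.py <<'E'
def go(*T):
    s=get_state(); M=rot(s["ee_rot"])
    print("pos",s["position"].round(4),"yA",round(np.degrees(np.arctan2(M[1,1],M[0,1])),1),"tilt",np.round(M[:,2],3),"w",round(float(s["width"]),4))
    for t in T: print("to",t,"delta mm",(M.T@(np.array(t)-s["position"])*1e3).round(1))
E
python3 - <<'E'
from h import *
go((.4935,-.2395,.21))
p=get_image("top"); 
c=[(370,205.3),(469.7,219.2),(465,281.3),(362,267)]
w=np.array([ray(p,x,.014) for x in c]); print("tray",w.round(4).tolist(),w.mean(0).round(4))
print("die",ray(p,(429,230),.056).round(4), [ (q,ray(p,x,.139).round(4)) for q,x in dict(red=(429.3,251.3),blue=(396,245.8),black=(458,255.7)).items()])
E
```

```text
pos [0.3289 0.1492 0.2487] yA -11.3 tilt [ 0.002 -0.002 -1.   ] w 0.06
to (0.4935, -0.2395, 0.21) delta mm [-349.   237.3   39.6]
tray [[0.5996, -0.2093], [0.5593, -0.4428], [0.4144, -0.4196], [0.4538, -0.1827]] [ 0.5068 -0.3136]
die [ 0.5322 -0.3333] [('red', array([ 0.4793, -0.3073])), ('blue', array([ 0.4927, -0.2387])), ('black', array([ 0.4685, -0.3661]))]
```

apply_moves(
  deltas=[60,-15,10,0,0,60,-48,32,0,0,60,-82,55,0,0,60,-117,79,0,0,60,-152,103,0,0,60,-187,127,10,0,60,-222,150,20,0,60,-257,174,30,0,60,-292,198,45,0,60,-322,218,60,0,60,-342,231,75,0,60,-351,237,79,0],
)

```text
clock: 3.25
position: [0.4961, -0.2402, 0.1664]
ee_rot: [-0.001, 0.771, 0.637, -0.001]
contact_force: [0.2, -0.4, -0.8]
width: 0.0599
gripper_force: 0.0
```

```bash
python3 - <<'E'
from h import *
go((.4925,-.241,.12))
p=get_image("side"); q=np.array(proj(p,(.4925,-.241,.14)),int); print(q)
for d in ((0,0,.017),):
    print("tip",proj(p,(get_state()["position"]-d)))
print("cap pred",proj(p,(.4925,-.241,.139)))
c=p["frame"][q[1]-60:q[1]+90,q[0]-80:q[0]+90,::-1]; cv2.imwrite("pics/s1.png",cv2.resize(c,None,fx=4,fy=4,interpolation=cv2.INTER_CUBIC))
E
```

```text
pos [ 0.4961 -0.2402  0.1664] yA -10.9 tilt [-0.002 -0.    -1.   ] w 0.0599
to (0.4925, -0.241, 0.12) delta mm [-1.5 -3.3 46.4]
[293 266]
tip [294.2228239  262.95008907]
cap pred [293.04165777 266.6212658 ]
```

View pics/s1.png

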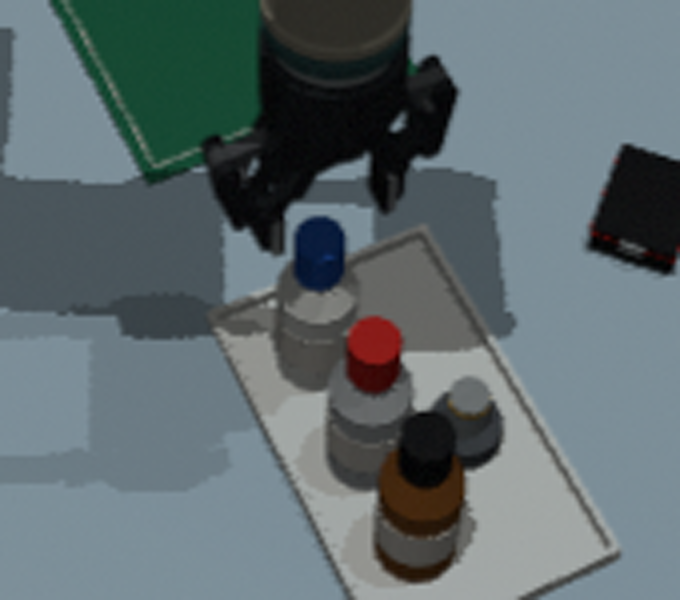

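Side crop: the fingertips straddle the blue cap. Their midpoint is at about (295,262) in the full image and the cap top at about (293,265). A small correction of about 3 mm, then down to grip.

apply_moves(
  deltas=[60,0,-3,3,0,60,0,-3,10,0,60,0,-3,20,0,60,0,-3,30,0,60,0,-3,40,0,60,0,-3,46,0,60,0,-3,46,0,20,0,-3,46,0,20,0,-3,46,0,20,0,-3,46,0,20,0,-3,46,0,20,0,-3,46,0],
  squeeze=40,
)

```text
clock: 4.3
position: [0.4928, -0.2363, 0.1238]
ee_rot: [0.001, 0.77, 0.638, 0.0]
contact_force: [0.4, -0.8, 1.6]
width: 0.0291
gripper_force: 39.8
```

```bash
python3 - <<'E'
from h import *
m=np.array([.5944,.0057]); a=np.radians(-8.9); Ry=np.array([-np.sin(a),np.cos(a)])
go((*(m+Ry*.06),.12),(*m,.12),(*(m-Ry*.06),.12)); print(get_state()["gripper_force"],get_state()["contact_force"])
E
```

```text
pos [ 0.4928 -0.2363  0.1238] yA -10.8 tilt [ 0.001 -0.001 -1.   ] w 0.0291
to (np.float64(0.6036826231779682), np.float64(0.06497759194616334), 0.12) delta mm [316.7  52.6   3.8]
to (np.float64(0.5944), np.float64(0.0057), 0.12) delta mm [256.7  54.5   3.8]
to (np.float64(0.5851173768220319), np.float64(-0.05357759194616335), 0.12) delta mm [196.8  56.5   3.9]
39.80677664279938 [ 0.41976252 -0.81002444  1.6369551 ]
```

apply_moves(
  deltas=[20,0,0,-5,0,20,0,0,-15,0,20,0,0,-30,0,20,0,0,-45,0,20,0,0,-60,0,20,6,1,-68,0,20,20,3,-70,0,20,42,7,-70,0,20,70,12,-70,0,20,100,17,-70,0,20,130,22,-70,0,20,160,27,-70,0],
)

```text
clock: 5.3
position: [0.5488, -0.0821, 0.1935]
ee_rot: [-0.0, 0.77, 0.637, 0.0]
contact_force: [0.6, -0.1, -2.2]
width: 0.029
gripper_force: 39.7
```

apply_moves(
  deltas=[20,30,5,0,0,20,60,10,0,0,20,90,15,0,0,20,118,20,0,0,20,138,23,0,0,20,150,25,2,0,20,156,26,8,0,20,157,26,18,0,20,157,26,30,0,20,157,26,42,0,20,157,26,52,0,20,157,26,60,0],
)

```text
clock: 6.3
position: [0.6024, 0.0644, 0.1315]
ee_rot: [-0.001, 0.771, 0.637, -0.001]
contact_force: [0.5, 0.6, -1.1]
width: 0.0289
gripper_force: 39.7
```

apply_moves(
  deltas=[20,0,0,4,0,20,0,0,7,0,20,0,0,9,0,20,0,0,10,0,20,0,0,10,0,20,0,0,10,0,32,0,0,10,0,40,0,0,10,0,50,0,0,10,0,60,0,0,10,0,60,0,0,0,0,60,0,0,-15,0],
)

```text
clock: 7.3
position: [0.6025, 0.0656, 0.1476]
ee_rot: [-0.001, 0.77, 0.638, -0.001]
contact_force: [0.5, 0.1, -0.4]
width: 0.0599
gripper_force: 0.0
```

```bash
python3 - <<'E'
from h import *
go()
p=get_image("top"); save(p,"t2.png")
for c,q in dict(red=(429,251),black=(457,256)).items():
    b=blob(p,c,q,14); print(c,b[0],ray(p,b[0],.132))
p=get_image("side"); save(p,"s2.png",1.4); print(place_of("blue_bottle",p))
E
```

```text
pos [0.6025 0.0656 0.1476] yA -10.8 tilt [-0.004  0.    -1.   ] w 0.0599
red [429.05095541 251.05732484] [ 0.4802041 -0.3087596]
black [455.31355932 255.55084746] [ 0.46927951 -0.36290218]
[{'point': [261.4, 196.3], 'score': 0.6}]
```

View pics/s2.png

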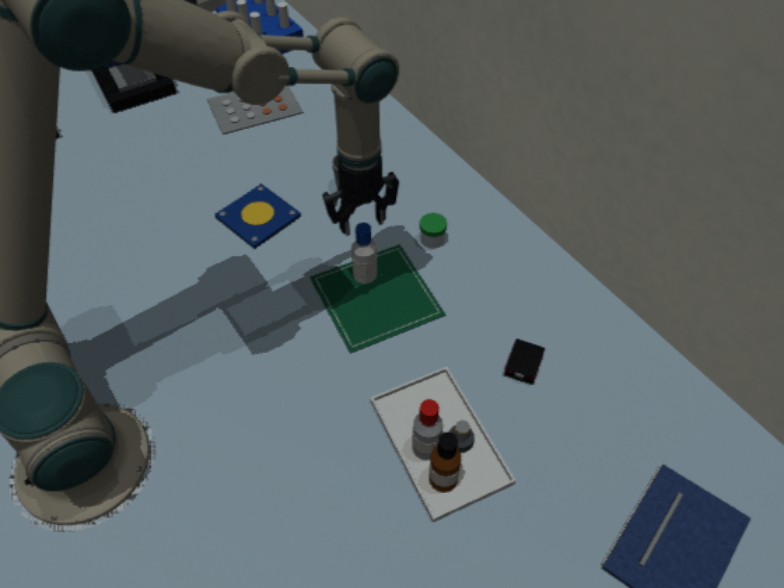

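Blue stands on the mat at about (365,270) in the scaled view, released. Next is red.

apply_moves(
  deltas=[60,0,0,-12,0,60,0,0,-30,0,60,-20,-3,-30,0,60,-55,-8,-30,0,60,-93,-13,-30,0,60,-131,-18,-30,0,60,-169,-23,-30,0,60,-207,-28,-30,0,60,-245,-33,-30,0,60,-283,-38,-30,0,60,-320,-44,-30,0,60,-352,-49,-30,0],
)

```text
clock: 8.45
position: [0.4883, -0.2732, 0.1779]
ee_rot: [-0.0, 0.771, 0.637, -0.0]
contact_force: [0.6, -0.2, -0.5]
width: 0.0597
gripper_force: 0.0
```

apply_moves(
  deltas=[60,-20,-3,0,0,60,-30,-3,5,0,60,-32,-3,15,0,60,-32,-3,28,0,60,-32,-3,38,0,60,-32,-3,45,0,60,-32,-3,45,0,20,-32,-3,45,0,20,-32,-3,45,0,20,-32,-3,45,0,20,-32,-3,45,0,20,-32,-3,45,0],
)

```text
clock: 9.45
position: [0.4811, -0.3021, 0.134]
ee_rot: [0.001, 0.77, 0.638, 0.0]
contact_force: [0.6, -0.2, 1.3]
width: 0.0284
gripper_force: 39.8
```

```bash
python3 - <<'E'
from h import *
m=np.array([.5944,.0057])
go((*m,.12)); 
E
```

```text
pos [ 0.4811 -0.3021  0.134 ] yA -10.8 tilt [ 0.001 -0.001 -1.   ] w 0.0284
to (np.float64(0.5944), np.float64(0.0057), 0.12) delta mm [323.5  53.7  13.9]
```

The grip is about 10 mm higher than on blue, because I miscounted the lift. I'll re-grip lower.

apply_moves(
  deltas=[40,0,0,0,0,60,0,0,0,0,60,0,0,4,0,60,0,0,8,0,60,0,0,10,0,60,0,0,10,0,20,0,0,10,0,20,0,0,10,0,20,0,0,10,0,20,0,0,10,0,20,0,0,10,0],
)

```text
clock: 10.37
position: [0.4808, -0.302, 0.1234]
ee_rot: [0.0, 0.77, 0.638, 0.0]
contact_force: [-1.1, -1.3, 0.7]
width: 0.0287
gripper_force: 39.6
```

apply_moves(
  deltas=[20,0,0,-5,0,20,0,0,-15,0,20,0,0,-30,0,20,0,0,-45,0,20,0,0,-60,0,20,6,1,-68,0,20,20,3,-70,0,20,42,7,-70,0,20,70,12,-70,0,20,100,17,-70,0,20,130,22,-70,0,20,160,27,-70,0],
)

```text
clock: 11.37
position: [0.537, -0.1469, 0.1927]
ee_rot: [-0.001, 0.77, 0.638, 0.0]
contact_force: [0.8, -0.3, -2.5]
width: 0.0289
gripper_force: 39.7
```

apply_moves(
  deltas=[20,30,5,0,0,20,60,10,0,0,20,90,15,0,0,20,118,20,0,0,20,143,23,0,0,20,157,25,2,0,20,163,26,8,0,20,164,26,18,0,20,164,26,30,0,20,164,26,42,0,20,164,26,52,0,20,164,26,60,0],
)

```text
clock: 12.37
position: [0.5921, 0.0053, 0.1313]
ee_rot: [-0.001, 0.771, 0.637, -0.001]
contact_force: [-0.3, 0.2, -2.0]
width: 0.0291
gripper_force: 39.7
```

apply_moves(
  deltas=[20,0,0,4,0,20,0,0,7,0,20,0,0,9,0,20,0,0,10,0,20,0,0,10,0,20,0,0,10,0,32,0,0,10,0,40,0,0,10,0,50,0,0,10,0,60,0,0,10,0,60,0,0,0,0,60,0,0,-15,0],
)

```text
clock: 13.37
position: [0.5923, 0.0065, 0.1477]
ee_rot: [-0.001, 0.77, 0.638, -0.001]
contact_force: [-0.2, 0.0, 0.4]
width: 0.0602
gripper_force: 0.0
```

```bash
python3 - <<'E'
from h import *
go()
p=get_image("side"); print([(n,place_of(n,p)) for n in ("red_bottle","blue_bottle")]); print(proj(p,(.5944,.0057,.004)))
E
```

```text
pos [0.5923 0.0065 0.1477] yA -10.8 tilt [-0.003  0.    -1.   ] w 0.0602
[('red_bottle', [{'point': [271.7, 213.9], 'score': 0.9}, {'point': [185.9, 156.2], 'score': 0.46}]), ('blue_bottle', [{'point': [259.0, 195.4], 'score': 0.79}])]
[269.121583   211.19409263]
```

apply_moves(
  deltas=[60,0,0,-12,0,60,0,0,-30,0,60,-20,-3,-30,0,60,-55,-8,-30,0,60,-93,-13,-30,0,60,-131,-18,-30,0,60,-169,-23,-30,0,60,-207,-28,-30,0,60,-245,-33,-30,0,60,-283,-38,-30,0,60,-320,-44,-30,0,60,-352,-49,-30,0],
)

```text
clock: 14.52
position: [0.4781, -0.3324, 0.1778]
ee_rot: [-0.0, 0.771, 0.637, -0.0]
contact_force: [0.3, 0.5, 0.1]
width: 0.0602
gripper_force: 0.0
```

apply_moves(
  deltas=[60,-20,-3,0,0,60,-33,-4,5,0,60,-37,-5,15,0,60,-37,-5,30,0,60,-37,-5,45,0,60,-37,-5,55,0,60,-37,-5,55,0,20,-37,-5,55,0,20,-37,-5,55,0,20,-37,-5,55,0,20,-37,-5,55,0,20,-37,-5,55,0],
)

```text
clock: 15.52
position: [0.4683, -0.3659, 0.1241]
ee_rot: [0.001, 0.77, 0.638, 0.0]
contact_force: [1.4, -0.3, 1.4]
width: 0.0289
gripper_force: 39.8
```

```bash
python3 - <<'E'
from h import *
m=np.array([.5944,.0057]); a=np.radians(-8.9); Ry=np.array([-np.sin(a),np.cos(a)])
go((*(m-Ry*.06),.12))
p=get_image("side"); q=np.array(proj(p,(.468,-.369,.1)),int)
c=p["frame"][q[1]-60:q[1]+90,q[0]-80:q[0]+90,::-1]; cv2.imwrite("pics/s3.png",cv2.resize(c,None,fx=4,fy=4,interpolation=cv2.INTER_CUBIC))
E
```

```text
pos [ 0.4683 -0.3659  0.1241] yA -10.8 tilt [ 0.002 -0.001 -1.   ] w 0.0289
to (np.float64(0.5851173768220319), np.float64(-0.05357759194616335), 0.12) delta mm [328.6  56.4   4. ]
```

View pics/s3.png

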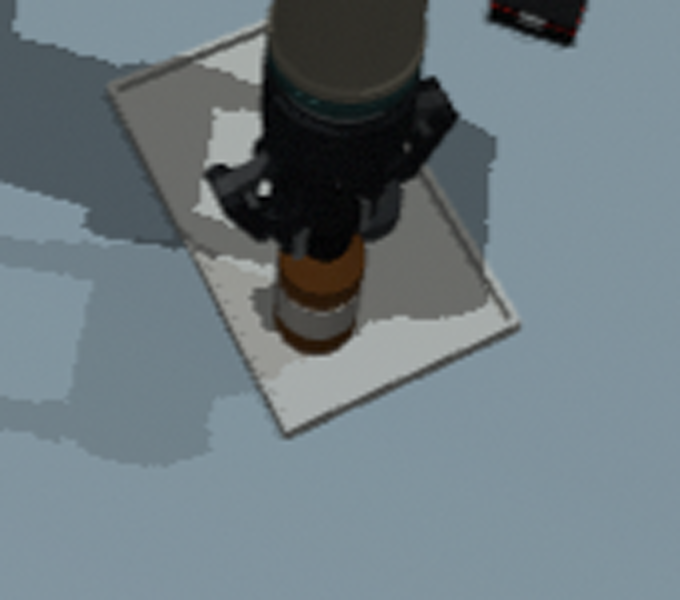

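The black bottle is gripped at its cap and upright. On to the mat.

apply_moves(
  deltas=[20,0,0,-5,0,20,0,0,-15,0,20,0,0,-30,0,20,0,0,-45,0,20,0,0,-60,0,20,6,1,-68,0,20,20,3,-70,0,20,42,7,-70,0,20,70,12,-70,0,20,100,17,-70,0,20,130,22,-70,0,20,160,27,-70,0],
)

```text
clock: 16.57
position: [0.5236, -0.2105, 0.1925]
ee_rot: [-0.001, 0.77, 0.638, -0.0]
contact_force: [0.7, 0.5, -3.2]
width: 0.029
gripper_force: 39.9
```

apply_moves(
  deltas=[20,30,5,0,0,20,60,10,0,0,20,90,15,0,0,20,120,20,0,0,20,147,25,0,0,20,162,28,2,0,20,168,29,8,0,20,169,29,18,0,20,169,29,30,0,20,169,29,42,0,20,169,29,52,0,20,169,29,60,0],
)

```text
clock: 17.57
position: [0.5826, -0.0535, 0.1313]
ee_rot: [-0.001, 0.771, 0.637, -0.001]
contact_force: [-0.7, 0.2, -2.8]
width: 0.0291
gripper_force: 39.9
```

apply_moves(
  deltas=[20,0,0,4,0,20,0,0,7,0,20,0,0,9,0,20,0,0,10,0,20,0,0,10,0,20,0,0,10,0,32,0,0,10,0,40,0,0,10,0,50,0,0,10,0,60,0,0,10,0,60,0,0,0,0,60,0,0,-15,0],
)

```text
clock: 18.57
position: [0.5831, -0.0527, 0.1476]
ee_rot: [-0.001, 0.77, 0.638, -0.001]
contact_force: [0.9, 0.3, 0.0]
width: 0.06
gripper_force: 0.0
```

apply_moves(
  deltas=[60,0,0,-12,0,60,0,0,-30,0,60,-20,0,-30,0,60,-55,0,-30,0,60,-93,0,-30,0,60,-131,0,-30,0,60,-169,0,-30,0,60,-190,0,-30,0,60,-200,0,-30,0,60,-200,0,-30,0],
)

```text
clock: 19.4
position: [0.5466, -0.2515, 0.1787]
ee_rot: [0.001, 0.771, 0.636, 0.0]
contact_force: [0.0, 0.4, 0.6]
width: 0.0599
gripper_force: 0.0
```

```bash
python3 - <<'E'
from h import *
go((.5325,-.333,.046))
p=get_image("side"); save(p,"s4.png",1.4)
print([(n,place_of(n,p)[:1]) for n in ("red_bottle","blue_bottle","black_bottle","die")])
print("die pred base",proj(p,(.5325,-.333,.004)),"top",proj(p,(.5325,-.333,.056)))
p=get_image("top"); save(p,"t4.png")
for n in ("red_bottle","blue_bottle","black_bottle","die"):
    r=place_of(n,p)[:1]; print(n,r, [ray(p,x["point"],.004).round(4) for x in r])
print("die pred top",proj(p,(.5325,-.333,.056)))
E
```

```text
pos [ 0.5466 -0.2515  0.1787] yA -10.9 tilt [ 0.001 -0.001 -1.   ] w 0.0599
to (0.5325, -0.333, 0.046) delta mm [-82.6   1.5 132.8]
[('red_bottle', [{'point': [270.6, 210.7], 'score': 0.6}]), ('blue_bottle', [{'point': [260.0, 198.2], 'score': 0.56}]), ('black_bottle', [{'point': [279.9, 228.2], 'score': 0.74}]), ('die', [{'point': [327.3, 315.3], 'score': 0.67}])]
die pred base [328.46816287 316.00549946] top [330.1059973  305.52952846]
red_bottle [{'point': [282.3, 212.3], 'score': 0.98}] [array([0.5903, 0.0011])]
blue_bottle [{'point': [256.5, 206.4], 'score': 0.61}] [array([0.6066, 0.0632])]
black_bottle [{'point': [304.9, 211.5], 'score': 0.88}] [array([ 0.5907, -0.0536])]
die [{'point': [423.2, 231.7], 'score': 0.55}] [array([ 0.5337, -0.3339])]
die pred top [428.86245942 229.8796404 ]
```

View pics/s4.png

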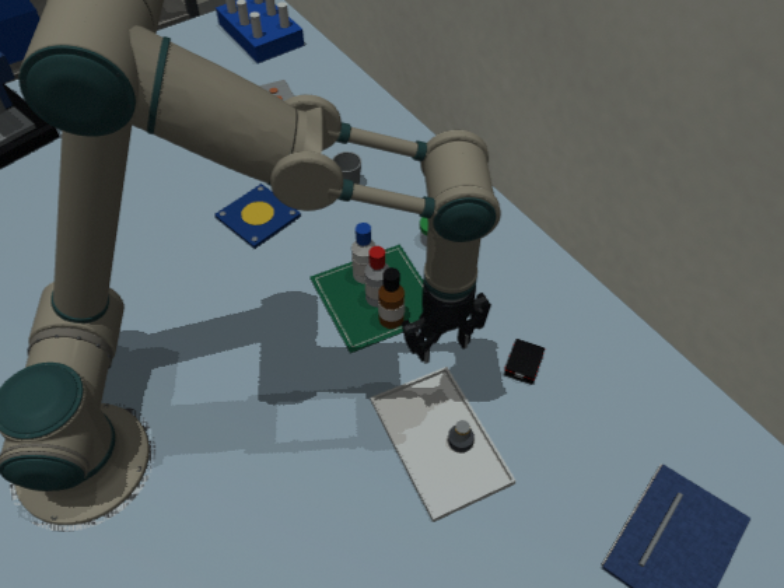

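All three bottles stand on the mat. Now the die.

apply_moves(
  deltas=[60,-20,0,0,0,60,-50,1,10,0,60,-75,1,30,0,60,-83,1,60,0,60,-83,1,85,0,60,-83,1,105,0,60,-83,1,120,0,60,-83,1,126,0,60,-83,1,130,0,60,-83,1,130,0],
)

```text
clock: 20.73
position: [0.5323, -0.3309, 0.0479]
ee_rot: [-0.0, 0.77, 0.638, -0.0]
contact_force: [0.4, -0.3, -0.2]
width: 0.06
gripper_force: 0.0
```

apply_moves(
  deltas=[20,0,0,0,0,15,0,0,0,0,15,0,0,0,0,15,0,0,0,0,15,0,0,0,0,15,0,0,0,0],
  squeeze=60,
)

```text
clock: 21.23
position: [0.5331, -0.3316, 0.0497]
ee_rot: [0.001, 0.77, 0.638, 0.0]
contact_force: [1.3, 0.7, 5.9]
width: 0.022
gripper_force: 58.7
```

```bash
python3 - <<'E'
from h import *
go((.509,.3265,.054),(.509,.3265,.24))
p=get_image("side"); q=np.array(proj(p,(.5325,-.333,.03)),int)
c=p["frame"][q[1]-80:q[1]+70,q[0]-80:q[0]+90,::-1]; cv2.imwrite("pics/s5.png",cv2.resize(c,None,fx=4,fy=4,interpolation=cv2.INTER_CUBIC))
E
```

```text
pos [ 0.5331 -0.3316  0.0497] yA -10.8 tilt [ 0.002 -0.001 -1.   ] w 0.022
to (0.509, 0.3265, 0.054) delta mm [ 641.9 -146.8   -5.3]
to (0.509, 0.3265, 0.24) delta mm [ 641.8 -146.3 -191.3]
```

View pics/s5.png

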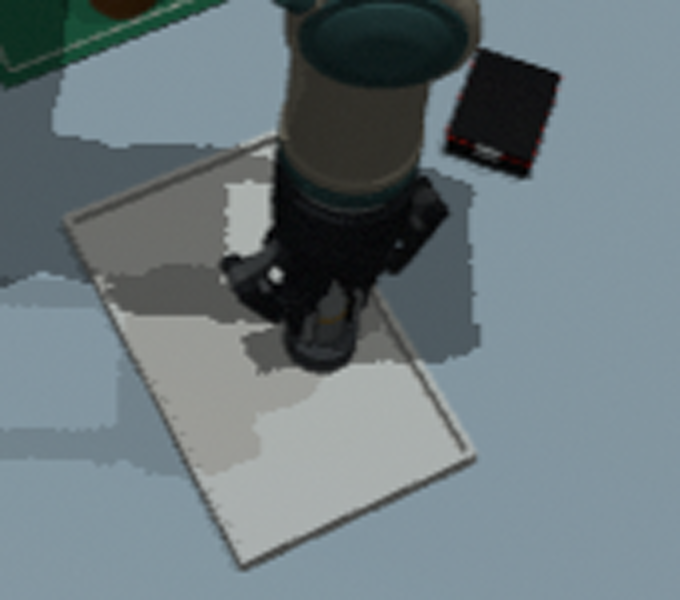

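apply_moves(
  deltas=[15,0,0,-3,0,15,0,0,-8,0,15,0,0,-14,0,15,0,0,-18,0,15,0,0,-20,0,15,0,0,-20,0],
  squeeze=80,
)

```text
clock: 21.78
position: [0.5324, -0.3313, 0.0688]
ee_rot: [0.0, 0.77, 0.638, 0.0]
contact_force: [0.1, -0.1, -3.5]
width: 0.0216
gripper_force: 78.5
```

apply_moves(
  deltas=[15,0,0,-8,0,15,0,0,-22,0,15,0,0,-40,0,15,0,0,-60,0,15,0,0,-80,0,15,0,0,-100,0,15,0,0,-120,0,15,0,0,-140,0,15,0,0,-160,0,15,0,0,-172,0,15,0,0,-179,0,15,0,0,-180,0],
)

```text
clock: 22.78
position: [0.5326, -0.3314, 0.2501]
ee_rot: [0.001, 0.77, 0.638, 0.0]
contact_force: [0.1, 0.2, -4.2]
width: 0.0216
gripper_force: 78.7
```

```bash
python3 - <<'E'
from h import *
go((.509,.3265,.25))
p=get_image("side"); q=np.array(proj(p,(.5325,-.333,.22)),int);s=get_state()
print(s["gripper_force"],s["contact_force"].round(1),"base pred",(proj(p,s["position"]-[0,0,.044])-q+[80,80])*4)
c=p["frame"][q[1]-80:q[1]+70,q[0]-80:q[0]+90,::-1]; cv2.imwrite("pics/s6.png",cv2.resize(c,None,fx=4,fy=4,interpolation=cv2.INTER_CUBIC))
E
```

```text
pos [ 0.5326 -0.3314  0.2501] yA -10.8 tilt [ 0.002 -0.002 -1.   ] w 0.0216
to (0.509, 0.3265, 0.25) delta mm [ 641.9 -146.1   -1.1]
78.73486518859863 [-0.9  0.1 -3.4] base pred [315.17813302 334.88761842]
```

View pics/s6.png

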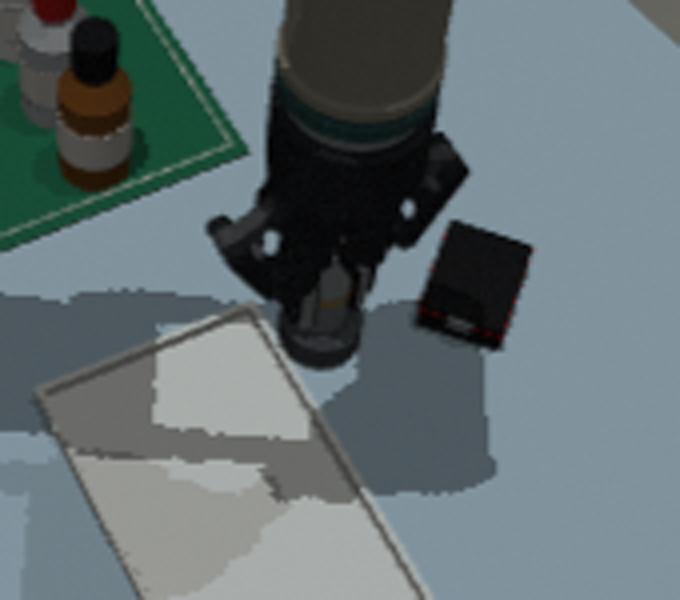

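The die is held upright in the fingers, its foot near (320,342) in the crop. Carry it to the plate.

apply_moves(
  deltas=[15,5,-1,0,0,15,17,-4,0,0,15,37,-8,0,0,15,64,-15,0,0,15,96,-22,0,0,15,130,-30,0,0,15,165,-37,0,0,15,200,-45,0,0,15,235,-53,0,0,15,270,-61,0,0,15,305,-69,0,0,15,340,-77,0,0],
)

```text
clock: 23.83
position: [0.5182, 0.02, 0.2473]
ee_rot: [-0.001, 0.77, 0.638, -0.001]
contact_force: [0.4, 0.0, -4.3]
width: 0.0217
gripper_force: 78.7
```

apply_moves(
  deltas=[15,35,-8,0,0,15,70,-16,0,0,15,105,-24,0,0,15,140,-32,0,0,15,175,-40,0,0,15,210,-48,0,0,15,242,-55,0,0,15,268,-61,0,0,15,286,-65,0,0,15,297,-68,0,0,15,302,-69,0,0,15,303,-69,0,0],
)

```text
clock: 24.83
position: [0.508, 0.3283, 0.2476]
ee_rot: [-0.0, 0.77, 0.638, -0.001]
contact_force: [-0.3, -1.2, -3.4]
width: 0.0216
gripper_force: 78.7
```

apply_moves(
  deltas=[15,0,0,5,0,15,0,0,15,0,15,0,0,30,0,15,0,0,48,0,15,0,0,66,0,15,0,0,84,0,15,0,0,102,0,15,0,0,120,0,15,0,0,134,0,15,0,0,143,0,15,0,0,149,0,15,0,0,150,0],
)

```text
clock: 25.83
position: [0.5085, 0.3268, 0.097]
ee_rot: [-0.0, 0.771, 0.637, -0.001]
contact_force: [-0.7, 0.7, -4.3]
width: 0.0211
gripper_force: 78.6
```

```bash
python3 - <<'E'
from h import *
go((.509,.327,.058))
p=get_image("side"); q=np.array(proj(p,(.509,.327,.04)),int);s=get_state()
f=lambda X:((proj(p,X)-q+[60,60])*5).round(0)
print("base pred",f(s["position"]-[0,0,.044]),"disc",f((.509,.3255,.012)))
c=p["frame"][q[1]-60:q[1]+60,q[0]-60:q[0]+60,::-1]; cv2.imwrite("pics/s7.png",cv2.resize(c,None,fx=5,fy=5,interpolation=cv2.INTER_CUBIC))
E
```

```text
pos [0.5085 0.3268 0.097 ] yA -10.8 tilt [-0.002 -0.001 -1.   ] w 0.0211
to (0.509, 0.327, 0.058) delta mm [ 0.4  0.5 39. ]
base pred [299. 286.] disc [311. 338.]
```

View pics/s7.png

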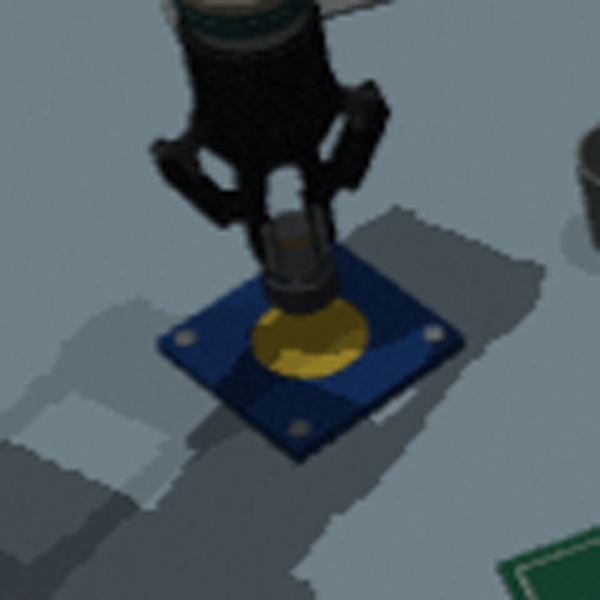

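The die is held upright and heads for the disc centre (about (310,337) in the crop). Lower it.

apply_moves(
  deltas=[15,0,0,6,0,15,0,0,16,0,15,0,0,26,0,15,0,0,33,0,15,0,0,37,0,15,0,0,39,0,15,0,0,40,0,15,0,0,40,0],
)

```text
clock: 26.55
position: [0.5089, 0.3279, 0.0582]
ee_rot: [-0.0, 0.77, 0.638, -0.0]
contact_force: [0.5, 0.2, -4.7]
width: 0.0215
gripper_force: 78.8
```

```bash
python3 - <<'E'
from h import *
go()
p=get_image("side"); q=np.array(proj(p,(.509,.327,.03)),int);s=get_state()
f=lambda X:((proj(p,X)-q+[40,40])*7).round(0)
print(s["contact_force"],"disc",f((.509,.3255,.012)))
c=p["frame"][q[1]-40:q[1]+40,q[0]-40:q[0]+40,::-1]; cv2.imwrite("pics/s8.png",cv2.resize(c,None,fx=7,fy=7,interpolation=cv2.INTER_CUBIC))
E
```

```text
pos [0.5089 0.3279 0.0582] yA -10.8 tilt [-0. -0. -1.] w 0.0215
[-0.67954105  0.52026005 -4.05796568] disc [288. 312.]
```

View pics/s8.png

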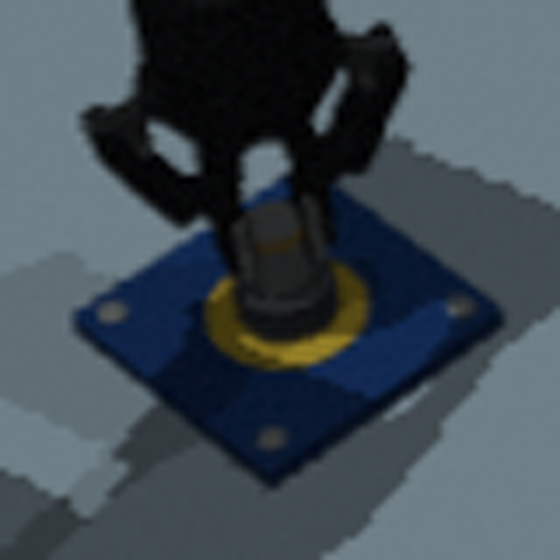

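The die foot is centred on the disc to within about 2 mm in the view (foot base about (288,311), disc about (288,315)). Not yet touching, so a little lower, then release.

apply_moves(
  deltas=[15,0,0,1,0,15,0,0,2,0,15,0,0,2.5,0,15,0,0,2.5,0,15,0,0,2.5,0],
)

```text
clock: 27.02
position: [0.5096, 0.3282, 0.0578]
ee_rot: [0.0, 0.77, 0.638, 0.001]
contact_force: [-2.0, -0.3, 5.1]
width: 0.0215
gripper_force: 80.0
```

apply_moves(
  deltas=[30,0,0,0,0,40,0,0,0,0,60,0,0,0,0,60,0,0,0,0,60,0,0,0,0,60,0,0,-10,0,60,0,0,-30,0,60,0,0,-60,0,60,0,0,-95,0,60,0,0,-130,0,60,0,0,-150,0,60,0,0,-150,0],
)

```text
clock: 28.02
position: [0.5118, 0.3293, 0.2125]
ee_rot: [0.001, 0.77, 0.638, 0.006]
contact_force: [1.5, 0.5, 1.0]
width: 0.06
gripper_force: 0.0
```

```bash
python3 - <<'E'
from h import *
go()
p=get_image("side"); q=np.array(proj(p,(.509,.327,.03)),int)
a=cv2.resize(p["frame"][q[1]-40:q[1]+40,q[0]-40:q[0]+40,::-1],None,fx=5,fy=5,interpolation=cv2.INTER_CUBIC)
q=np.array(proj(p,(.594,.005,.06)),int)
b=cv2.resize(p["frame"][q[1]-40:q[1]+40,q[0]-40:q[0]+40,::-1],None,fx=5,fy=5,interpolation=cv2.INTER_CUBIC)
cv2.imwrite("pics/s9.png",np.hstack([a,b]))
E
```

```text
pos [0.5118 0.3293 0.2125] yA -10.8 tilt [ 0.011  0.005 -1.   ] w 0.06
```

View pics/s9.png

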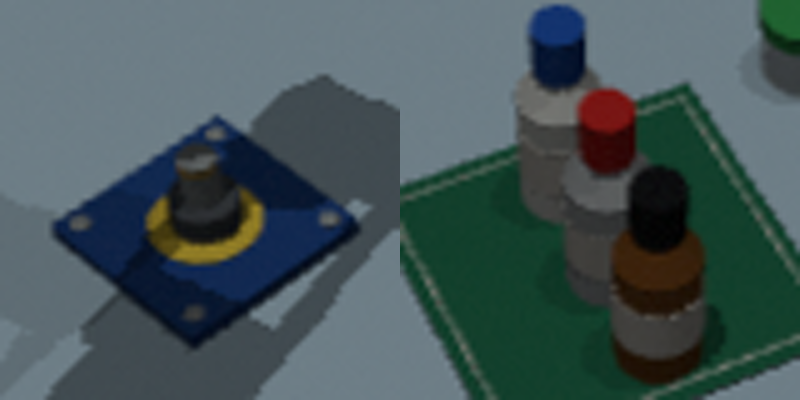

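The die stands upright on the disc and the bottles are in place on the mat. Now the returns, starting with black.

apply_moves(
  deltas=[60,-10,4,0,0,60,-40,16,0,0,60,-75,30,0,0,60,-111,44,0,0,60,-147,59,0,0,60,-183,73,0,0,60,-219,88,0,0,60,-255,103,0,0,60,-291,117,0,0,60,-325,131,0,0,60,-350,141,0,0,60,-360,145,0,0],
)

```text
clock: 29.07
position: [0.5833, -0.0575, 0.2035]
ee_rot: [-0.001, 0.772, 0.636, -0.002]
contact_force: [-0.1, -0.6, -0.2]
width: 0.0601
gripper_force: 0.0
```

apply_moves(
  deltas=[60,0,0,0,0,60,0,0,0,0,60,0,0,10,0,60,0,0,20,0],
)

```text
clock: 29.4
position: [0.5838, -0.0513, 0.1852]
ee_rot: [-0.0, 0.77, 0.638, 0.0]
contact_force: [0.0, -0.4, -0.3]
width: 0.0601
gripper_force: 0.0
```

```bash
python3 - <<'E'
from h import *
go((.5831,-.0527,.1238))
E
```

```text
pos [ 0.5838 -0.0513  0.1852] yA -10.7 tilt [ 0.     0.001 -1.   ] w 0.0601
to (0.5831, -0.0527, 0.1238) delta mm [-1.5 -0.4 61.4]
```

apply_moves(
  deltas=[60,0,0,10,0,60,0,0,25,0,60,0,0,40,0,60,0,0,53,0,60,0,0,60,0,60,0,0,62,0,60,0,0,62,0,20,0,0,62,0,20,0,0,62,0,20,0,0,62,0,20,0,0,62,0,20,0,0,62,0],
  squeeze=40,
)

```text
clock: 30.4
position: [0.5849, -0.053, 0.1248]
ee_rot: [0.001, 0.77, 0.638, 0.001]
contact_force: [0.7, 1.2, 3.2]
width: 0.0288
gripper_force: 40.0
```

apply_moves(
  deltas=[20,0,0,-5,0,20,0,0,-15,0,20,0,0,-30,0,20,0,0,-45,0,20,0,0,-60,0,20,-6,-1,-68,0,20,-20,-3,-70,0,20,-42,-7,-70,0,20,-70,-12,-70,0,20,-100,-17,-70,0,20,-130,-22,-70,0,20,-160,-27,-70,0],
)

```text
clock: 31.4
position: [0.5256, -0.207, 0.1929]
ee_rot: [-0.001, 0.77, 0.638, -0.001]
contact_force: [0.8, 0.0, -2.7]
width: 0.0291
gripper_force: 39.9
```

apply_moves(
  deltas=[20,-30,-5,0,0,20,-60,-10,0,0,20,-90,-15,0,0,20,-120,-20,0,0,20,-147,-25,0,0,20,-162,-28,2,0,20,-168,-29,8,0,20,-169,-29,18,0,20,-169,-29,30,0,20,-169,-29,42,0,20,-169,-29,52,0,20,-169,-29,60,0],
)

```text
clock: 32.4
position: [0.4674, -0.3635, 0.1318]
ee_rot: [-0.002, 0.77, 0.638, 0.0]
contact_force: [-0.1, 0.0, -2.5]
width: 0.0289
gripper_force: 39.9
```

apply_moves(
  deltas=[20,0,0,4,0,20,0,0,7,0,20,0,0,9,0,20,0,0,10,0,20,0,0,10,0,20,0,0,10,0],
)

```text
clock: 32.9
position: [0.4678, -0.3655, 0.1249]
ee_rot: [0.0, 0.77, 0.638, 0.0]
contact_force: [-1.3, 2.2, 4.3]
width: 0.0287
gripper_force: 40.5
```

apply_moves(
  deltas=[32,0,0,0,0,40,0,0,0,0,50,0,0,0,0,60,0,0,0,0,60,0,0,-10,0,60,0,0,-28,0,60,0,0,-45,0,60,0,0,-55,0,60,20,3,-55,0,60,50,7,-55,0,60,85,12,-55,0,60,121,17,-55,0],
)

```text
clock: 33.9
position: [0.5072, -0.2495, 0.1793]
ee_rot: [0.0, 0.771, 0.637, 0.0]
contact_force: [1.1, 0.2, -0.0]
width: 0.0603
gripper_force: 0.0
```

apply_moves(
  deltas=[60,36,5,0,0,60,72,10,0,0,60,108,15,0,0,60,144,20,0,0,60,180,25,0,0,60,215,30,0,0,60,243,34,0,0,60,260,36,0,0,60,267,37,0,0,60,268,37,0,0,60,268,37,5,0,60,268,37,15,0],
)

```text
clock: 34.9
position: [0.5939, 0.0051, 0.1645]
ee_rot: [0.001, 0.771, 0.637, 0.001]
contact_force: [-0.4, 0.1, 0.0]
width: 0.0598
gripper_force: 0.0
```

apply_moves(
  deltas=[60,0,0,10,0,60,0,0,22,0,60,0,0,33,0,60,0,0,40,0,60,0,0,40,0,20,0,0,40,0,20,0,0,40,0,20,0,0,40,0,20,0,0,40,0,20,0,0,40,0],
)

```text
clock: 35.73
position: [0.5938, 0.0064, 0.1245]
ee_rot: [0.001, 0.77, 0.638, 0.0]
contact_force: [-0.5, -0.4, 1.3]
width: 0.0291
gripper_force: 39.8
```

apply_moves(
  deltas=[20,0,0,-5,0,20,0,0,-15,0,20,0,0,-30,0,20,0,0,-45,0,20,0,0,-60,0,20,-6,-1,-68,0,20,-20,-3,-70,0,20,-42,-7,-70,0,20,-70,-12,-70,0,20,-100,-17,-70,0,20,-130,-22,-70,0,20,-160,-27,-70,0],
)

```text
clock: 36.73
position: [0.535, -0.1477, 0.1932]
ee_rot: [-0.001, 0.77, 0.638, -0.001]
contact_force: [0.2, -0.6, -1.7]
width: 0.0286
gripper_force: 39.7
```

apply_moves(
  deltas=[20,-30,-5,0,0,20,-60,-10,0,0,20,-90,-15,0,0,20,-118,-20,0,0,20,-143,-23,0,0,20,-157,-25,2,0,20,-163,-26,8,0,20,-164,-26,18,0,20,-164,-26,30,0,20,-164,-26,42,0,20,-164,-26,52,0,20,-164,-26,60,0],
)

```text
clock: 37.73
position: [0.4803, -0.3001, 0.1319]
ee_rot: [-0.002, 0.77, 0.638, 0.0]
contact_force: [0.0, -0.1, -1.9]
width: 0.0288
gripper_force: 39.7
```

apply_moves(
  deltas=[20,0,0,4,0,20,0,0,7,0,20,0,0,9,0,20,0,0,10,0,20,0,0,10,0,20,0,0,10,0],
)

```text
clock: 38.23
position: [0.481, -0.3021, 0.1245]
ee_rot: [0.0, 0.77, 0.638, 0.0]
contact_force: [-0.8, 0.7, 2.3]
width: 0.0291
gripper_force: 39.9
```

apply_moves(
  deltas=[32,0,0,0,0,40,0,0,0,0,50,0,0,0,0,60,0,0,0,0,60,0,0,-10,0,60,0,0,-28,0,60,0,0,-45,0,60,0,0,-55,0,60,20,3,-55,0,60,50,7,-55,0,60,85,12,-55,0,60,121,17,-55,0],
)

```text
clock: 39.23
position: [0.5204, -0.1857, 0.1794]
ee_rot: [0.0, 0.771, 0.637, 0.0]
contact_force: [0.1, -0.2, -0.5]
width: 0.0597
gripper_force: 0.0
```

apply_moves(
  deltas=[60,36,5,0,0,60,72,10,0,0,60,108,15,0,0,60,144,20,0,0,60,180,25,0,0,60,213,30,0,0,60,240,33,0,0,60,256,35,0,0,60,262,35,0,0,60,263,35,0,0,60,263,35,5,0,60,263,35,15,0],
)

```text
clock: 40.23
position: [0.6042, 0.0644, 0.1646]
ee_rot: [0.001, 0.771, 0.637, 0.001]
contact_force: [0.5, -0.8, 0.5]
width: 0.0599
gripper_force: 0.0
```

apply_moves(
  deltas=[60,0,0,10,0,60,0,0,22,0,60,0,0,33,0,60,0,0,40,0,60,0,0,40,0,20,0,0,40,0,20,0,0,40,0,20,0,0,40,0,20,0,0,40,0,20,0,0,40,0],
)

```text
clock: 41.07
position: [0.6042, 0.0655, 0.1245]
ee_rot: [0.001, 0.77, 0.638, 0.001]
contact_force: [-0.1, -0.1, 0.3]
width: 0.0288
gripper_force: 39.8
```

apply_moves(
  deltas=[20,0,0,-5,0,20,0,0,-15,0,20,0,0,-30,0,20,0,0,-45,0,20,0,0,-60,0,20,-6,-1,-68,0,20,-20,-3,-70,0,20,-42,-7,-70,0,20,-70,-12,-70,0,20,-100,-17,-70,0,20,-130,-22,-70,0,20,-160,-27,-70,0],
)

```text
clock: 42.07
position: [0.5452, -0.0886, 0.1932]
ee_rot: [-0.001, 0.77, 0.638, -0.001]
contact_force: [1.1, 0.0, -0.9]
width: 0.0288
gripper_force: 39.7
```

apply_moves(
  deltas=[20,-30,-5,0,0,20,-60,-10,0,0,20,-90,-15,0,0,20,-118,-20,0,0,20,-138,-23,0,0,20,-150,-25,2,0,20,-156,-26,8,0,20,-157,-26,18,0,20,-157,-26,30,0,20,-157,-26,42,0,20,-157,-26,52,0,20,-157,-26,60,0],
)

```text
clock: 43.07
position: [0.4918, -0.2345, 0.1319]
ee_rot: [-0.001, 0.77, 0.638, -0.0]
contact_force: [-0.3, -0.2, -2.1]
width: 0.029
gripper_force: 39.7
```

apply_moves(
  deltas=[20,0,0,4,0,20,0,0,7,0,20,0,0,9,0,20,0,0,10,0,20,0,0,10,0,20,0,0,10,0],
)

```text
clock: 43.57
position: [0.4926, -0.236, 0.1245]
ee_rot: [0.0, 0.77, 0.638, 0.0]
contact_force: [-0.4, 1.1, 2.4]
width: 0.0288
gripper_force: 39.9
```

apply_moves(
  deltas=[32,0,0,0,0,40,0,0,0,0,50,0,0,0,0,60,0,0,0,0,60,0,0,-10,0,60,0,0,-28,0,60,0,0,-50,0,60,0,0,-75,0,60,20,3,-80,0,60,50,7,-80,0,60,85,12,-80,0,60,121,17,-80,0],
)

```text
clock: 44.57
position: [0.5321, -0.1197, 0.205]
ee_rot: [0.001, 0.771, 0.637, 0.0]
contact_force: [0.6, -0.6, -0.2]
width: 0.0598
gripper_force: 0.0
```

apply_moves(
  deltas=[60,35,0,0,0,60,70,0,0,0,60,105,0,0,0,60,140,0,0,0,60,170,0,0,0,60,190,0,0,0,60,200,0,0,0,60,200,0,0,0,60,200,0,0,0],
)

```text
clock: 45.32
position: [0.5689, 0.0757, 0.2041]
ee_rot: [0.0, 0.77, 0.638, -0.0]
contact_force: [0.0, -0.7, 0.7]
width: 0.06
gripper_force: 0.0
```

```bash
python3 - <<'E'
from h import *
pt=get_image("top"); ps=get_image("side"); save(ps,"s10.png",1.4)
near={"top":dict(red=(429,251),blue=(396,246),black=(457,256),yellow=(148,250)),"side":dict(red=(307,294),blue=(293,270),black=(319,317),yellow=(184,153))}
for n,p in(("top",pt),("side",ps)):
    for c,q in near[n].items():
        b=blob(p,c,q,25 if c=="yellow" else 14); print(n,c,b and b[0].round(1),b and b[1])
    print(place_of("die",p)[:1],proj(p,(.509,.3255,.012)))
E
```

```text
top red [429.3 250.9] 151
top blue [395.  245.7] 119
top black [455.5 256. ] 112
top yellow [149.8 251.1] 293
[{'point': [144.0, 246.0], 'score': 0.57}] [147.24718462 249.50323878]
side red [306.2 291.1] 122
side blue [292.4 265.8] 108
side black [318.7 318.5] 222
side yellow [183.1 154.5] 128
[{'point': [183.1, 153.5], 'score': 0.5}] [184.1948539  152.61862353]
```

View pics/s10.png

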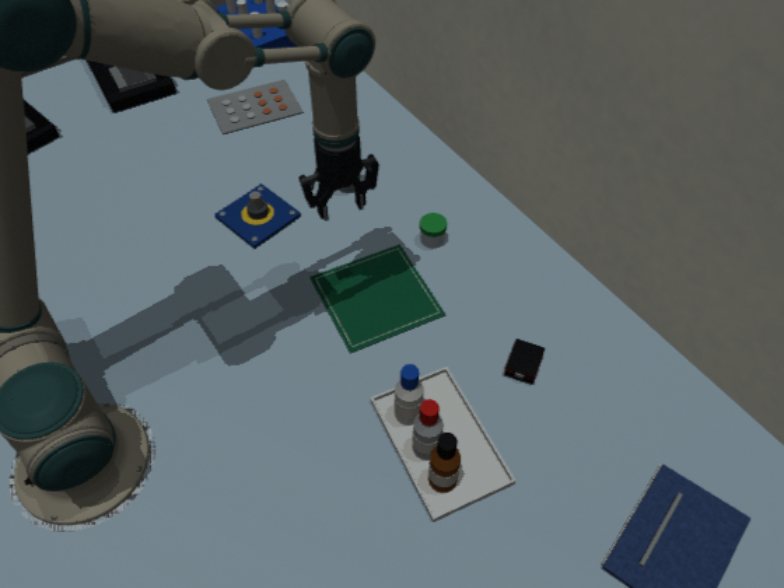

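The bottles are back within about half a pixel of their starting points (caps in the view at blue (410,373), red (429,410), black (447,445)). The die stands on the disc at about (258,207), and the arm is clear.

```bash
python3 -c "
from rig import sign_off
print(sign_off())"
```

```text
the job is handed in; nothing more can be done
None
```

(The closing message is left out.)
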